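Re-pin the beaker slide at its second position

ROBOT

A 6-joint arm with a two-finger parallel gripper is mounted at the origin on a cart in front of the work surface, level with it; the furniture and walls round the work are solid. World frame = base frame: x ahead of the robot, y to its left, z up, the work surface at z = 0. Lengths are in m, angles in rad, forces in N, time in s.
With the tool pointing down it reaches from about 0.3 to 0.875 m from the base axis. Payload 6.4 kg.
Tool frame: the origin (TCP) lies midway between the tips of the shut fingers; the grasp point (between the pads) lies 19 mm behind it (ctrl.pinch_z is the distance from the TCP to the grasp point, in m); z points along the fingers, y is the line along which they close (so a half turn about z gives the same grasp; the last joint's range is limited). The gripper opens to 85 mm and grips with 20 to 120 N. Pads are 22 mm wide; open, the fingers measure 114 mm over their backs; the gripper's body (76 mm by 85 mm) begins 54 mm behind the grasp point. The pads swing forward as they close: fully open they stand 13 mm farther back than shut.
Start: joints at [-1.431, 0.181, 1.607, -0, 1.354, -0.206], TCP at [0.195, -0.541, 0.231] pointing down, gripper open.
Joint ranges: [-2.99, 2.99], [-0.89, 2.07], [0.3, 2.58], [-1.14, 4.28], [0, 2.63], [-3.12, 3.12]. Speed limits (rad/s): [2.57, 2.57, 3.01, 3.14, 3.14, 3.14].

INTERFACE

Orientations are given as a unit quaternion [w, x, y, z].
In Python, from bench import ctrl gives the robot as it stands.
- The arm moves only by the tool apply_moves, never from a script. Its argument "moves" is a list of rows, each an object with "jaw": the opening, from 0 (shut) to 1 (fully open); "offset": the shift along the tool's x, y, z in mm, a list of three; "rot": the turn, a rotation vector about the tool's x, y, z in degrees, a list of three. In form: [{"jaw": jaw, "offset": [dx, dy, dz], "rot": [ax, ay, az]}, ...]. A call has exactly 5 rows; each row shifts and turns the commanded pose from where the row before left it, along the tool's axes as they then stand; what a row does not reach is not made up. A row lasts 1/8 s, in which the tool goes at most 62.5 mm and 10.7 degrees, less where a joint would pass 70% of its speed; a pose out of reach is approached as far as the arm can. A call is refused whole if a number of a shift passes 62.5 or a number of a turn 10.7, either way. A call with a gripper value outside its range is refused whole. The fingers move at their own pace and stop on an object; the grip force is fixed at half the most. Time passes only in rows, so rows that do not move let the fingers close, or fill a call up. It gives the time, the measured TCP pose, the force, the opening and the grip force at its end, in the units of the state.
- ctrl.get_obs(): the state, without advancing time (a new reading comes with each control period).
- ctrl.camera(name): name is "scene" or "top"; returns (picture, depth): 400x640x3 uint8, red, green, blue; 400x640 float32, m along the optical axis (not along the pixel's ray), 0 where there is no reading.
- ctrl.camera_params(name): a dict with "K" (3x3 intrinsics, pixels), "cam_to_world" (4x4, takes a point from camera to world coordinates). Camera axes: x right, y down, z forward; pixel columns grow to the right and rows downward; lengths in m; the calibration is good to about 2 mm. A picture is of the moment at which its call begins. camera_params takes no time and is no camera call.
- ctrl.hand_in(): hands the job in; it is judged then, once.
Trained networks look in the newest picture that a camera, given by its name, has taken for a name from the list of things; names that differ only in an ending like _2 or _b are one class to them, and where a whole thing is asked for, a point or a joint stands for the part that bears it (a point fixed in the world has none). Each returns a list of dicts, best first, with "score" (0 to 1); they miss things now and then, are a little off and sometimes report something else, mostly with a low value. They report only what shows in the picture. A call takes as long as a camera call. They do not tell look-alikes from the thing itself.
- ctrl.outline_of(camera, target): "region" (400x640 bool, what is visible of it) and "position" ([column, row] in pixels, amid what is visible of it).
The state is a dict: "time_s": time; "q": joint angles; "dq": joint speeds; "joint_efforts": joint torques, N m; "eef_pos": TCP position; "eef_rot": TCP orientation; "wrist_force": force on the tool from outside, world axes, zero at the start; "torque": the same for the moment, N m; "opening": opening from 0.0 (shut) to 1.0 (fully open); "grasp_force": force on a finger pad.
Only numpy, scipy, OpenCV 4.12 (cv2) and the standard library are available. Lean on these libraries where they do the work, as an engineer would, in place of code of your own. Each camera call takes 0.05 s, during which the arm holds its last target. There are 200 camera calls.

TASK

The beaker slide on the bench is locked at its first position by a T-handled ball-lock pin. Pull the pin up out of the hole in the bed, slide the carriage along with its beaker to the second position, feel for the second hole in the bed (its exact place is hidden under the carriage) and push the pin gently down through both holes until it snaps home with its collar on the carriage. Do not force the pin, keep the beaker standing in its cradle and leave the loose things around the slide where they are.

Things in the scene. Friction and masses are not known exactly. Their poses are not given: they have to be found in the camera images.
- slide_base: Fixed aluminium bench slide, bed 108 x 262 mm. Origin on the bench; its y axis is the way the carriage slides from first to second position, x is across. The carriage runs between two guide edges (tops 46 mm up) over a 12 mm thick deck whose top is 38 mm up, with 17 mm of empty space below it.
- first_hole (a point): Mouth of the first 13 mm through hole in the deck, 38 mm above the bench, on the slide's centre line; the pin is in it at the start. The like second hole lies on the same line, 76 to 104 mm from here along the slide's y axis: different every time, hidden under the carriage, not reported. The deck's top round it is 0.6 mm lower.
- carriage (a joint): Travel of the carriage (m): 0 = first position, grows towards the second, stop at 0.118. Friction about 2 N plus 10 N per m/s; it stays where it is left. Grey plate 58 x 180 x 16 mm, top 55.5 mm above the bench, from 30 mm behind to 150 mm ahead of its pin hole.
- carriage_hole (a point): Centre of the mouth of the carriage's 13 mm through hole for the pin, level with the carriage's top, 55.5 mm above the bench; moves with the carriage. y is the slide direction, z is up.
- cradle_floor (a point): Centre of the floor of the carriage's round cradle (inside 80 mm across, lip 5 mm high), 105 mm ahead of the pin hole, 55.5 mm above the bench; moves with the carriage.
- pin_handle (a point): Handle of the ball-lock pin: centre of a black T bar 48 mm long (its y axis, at the start within 0.3 rad of the slide's y axis), 14 mm wide (its x axis: grip here) and 20 mm high, 30 mm above the underside of the steel collar (28 mm across, 6 mm thick). z points up along the pin. Pin 0.12 kg.
- pin_collar (a point): Centre of the underside of the pin's collar, which rests on the carriage when home. Raised 25 mm or more, the tip is clear of the deck and the shank, still 16 mm deep in the carriage's hole, can drag the carriage; past 42.5 mm it leaves it. Tip resting on the deck beside a hole: collar 25 mm (deck) or 24.4 mm (near the second hole) up.
- pin_tip (a point): Centre of the flat tip of the 12 mm shank, 42.5 mm below the collar; tapered to 9 mm over its last 2 mm, so it finds a hole from about 1.5 mm off. Two spring balls 8 mm above the tip stand out 2 mm; they hook under the deck when home: about 10 N up to free them, 1 to 3 N to slide in a hole; they snap out in the last 5 mm. Under 15 N is enough for every push and pull.
- beaker_mid (a point): Centre (half-way up) of the empty glass beaker, 73 mm across, 92 mm high, standing loose in the cradle; z is its upright axis.
- boss_mid (a point): A loose grey cast clamp boss, 33 x 70 x 22 mm, in front of the slide (point 11 mm up). Not needed, leave it.
- stopper_mid (a point): A loose red-brown rubber stopper, 34 mm across, 25 mm high, in front of the slide; its centre. Not needed, leave it.
- sander_mid (a point): A loose dark brown sanding block, 40 x 68 x 24 mm, behind the slide; its centre. Not needed, leave it.
Things that resemble listed ones, but are neither listed nor needed, are in the scene too. Leave any orange look-alike of the part that bears pin_handle alone.

How it is judged:
On the way, in this order (a step that is already met when the one before it is completed fails the run):
1. the pin is drawn up out of the first hole while the carriage still stands there (z of pin_collar in the frame of carriage_hole above 0.021 m and value of joint carriage below 0.012 m).
2. the carriage has been slid along to the second position with the pin not yet pushed home (value of joint carriage above 0.068 m and z of pin_collar in the frame of carriage_hole above 0.01 m).
At the end, for the whole second after the job is handed in: Carriage at the second position (travel 73 to 107 mm); pin upright (4.5 degrees) in its hole, within 3 mm of the axis, collar within 1.5 mm of the carriage's top; beaker upright (5.7 degrees), its centre within 55 mm of the cradle floor's middle (value of joint carriage between 0.073 and 0.107 m and z of pin_collar in the frame of carriage_hole between -0.002 and 0.0015 m and horizontal distance between pin_collar and carriage_hole below 0.003 m and angle between pin_collar's own z axis and vertical below 0.08 rad and angle between beaker_mid's own z axis and vertical below 0.1 rad and distance between beaker_mid and cradle_floor below 0.055 m); the robot touches nothing.
It fails at once if the pin is forced: contact forces between the pin (its balls included) and the slide add up to more than 50 N (contact force between lock_pin and slide_base above 50 N).
It fails at once if the beaker tips by more than 15 degrees (angle between beaker_mid's own z axis and vertical above 0.26 rad).
It fails at once if a loose bystander (clamp boss, stopper, sanding block) is moved by more than 20 mm (distance of any of boss_mid, stopper_mid, sander_mid from where it was at the start of the episode above 0.02 m).
It also fails if it takes over 64 s, if anything falls off the work surface, if the arm or the gripper's body presses on something with over 40 N, if the wrist force passes 120 N, or if a joint passes its speed limit or range.

## Working session

There is one attempt and no reset: what is moved stays moved. The work goes in short steps, Python scripts to look and compute and a tool call to move; the robot and the scene stay as the last step left them, time stands still between calls to the robot, and variables do not carry over. Pictures are saved under pics/ and viewed, at most 10 in all, crops included, and the job is handed in when it is done.

Besides the shell and the picture viewer there is one more tool, called after "Request:" as name([rows], argument=value, ...), one row to a line, values as JSON. apply_moves: Moves the arm, as the interface text tells. Its arguments: {"type":"object","properties":{"moves":{"type":"array"}},"required":["moves"]}

```bash
mkdir -p pics
cat > h.py <<'E'
import numpy as np, cv2
from bench import ctrl
def cam(n):
    p,d=ctrl.camera(n); P=ctrl.camera_params(n); return p,d,np.array(P["K"]),np.array(P["cam_to_world"])
def cloud(d,K,T):
    v,u=np.indices(d.shape); X=np.stack([(u-K[0,2])*d/K[0,0],(v-K[1,2])*d/K[1,1],d],-1)
    W=X@T[:3,:3].T+T[:3,3]; W[d==0]=np.nan; return W
E
python3 - <<'E'
from h import *
for n in ("top","scene"):
    p,d,K,T=cam(n); W=cloud(d,K,T); cv2.imwrite(f"pics/{n}0.png",p[:,:,::-1]); np.savez(f"{n}0.npz",p=p,W=W)
    print(n,T.round(3).tolist(),K[0,0])
    for t in ("pin_handle","pin_collar","carriage","beaker_mid","slide_base","boss_mid","stopper_mid","sander_mid"):
        for o in ctrl.outline_of(n,t)[:3]:
            m=o["region"]; print(t,round(o["score"],2),np.round(o["position"]),m.sum(),np.nanmedian(W[m],0).round(3))
print(ctrl.get_obs(),ctrl.pinch_z)
E
```

```text
top [[-0.014, -0.989, 0.146, 0.394], [-1.0, 0.011, -0.024, 0.207], [0.022, -0.146, -0.989, 1.047], [0.0, 0.0, 0.0, 1.0]] 457.4428306521024
pin_handle 0.46 [309. 217.] 191 [0.508 0.2   0.095]
pin_handle 0.45 [382. 257.] 211 [0.417 0.044 0.082]
pin_collar 0.55 [382. 259.] 134 [0.417 0.045 0.083]
pin_collar 0.45 [305. 216.] 197 [0.508 0.203 0.095]
carriage 0.96 [293. 217.] 1186 [0.516 0.237 0.057]
beaker_mid 0.61 [258. 197.] 1235 [0.549 0.306 0.069]
slide_base 0.61 [297. 218.] 4209 [0.512 0.231 0.044]
boss_mid 0.69 [304. 261.] 203 [0.419 0.21  0.022]
boss_mid 0.22 [306. 216.] 218 [0.509 0.201 0.095]
stopper_mid 0.46 [245. 248.] 184 [0.452 0.347 0.025]
sander_mid 0.64 [319. 171.] 545 [0.625 0.174 0.025]
scene [[-0.888, -0.196, 0.416, 0.179], [-0.46, 0.366, -0.809, 0.878], [0.006, -0.91, -0.415, 0.439], [0.0, 0.0, 0.0, 1.0]] 407.67348806718695
pin_handle 0.68 [395. 192.] 292 [0.417 0.048 0.048]
pin_handle 0.63 [327. 197.] 357 [0.51  0.208 0.081]
pin_collar 0.85 [328. 197.] 309 [0.51  0.208 0.082]
pin_collar 0.63 [397. 194.] 282 [0.416 0.049 0.049]
carriage 0.93 [309. 228.] 1051 [0.515 0.2
[... 319 characters left out ...]

{'time_s': 0.9, 'q': array([-1.43132674e+00,  1.80815191e-01,  1.60701973e+00,  1.26982582e-05,
        1.35380691e+00, -2.06257342e-01]), 'dq': array([ 0.0003013 , -0.00069891, -0.00021512, -0.00065152,  0.00064282,
       -0.00115944]), 'joint_efforts': array([ 7.35938847e-04, -4.44819689e+01, -3.51693141e+01, -2.43052273e-04,
        5.72767858e-04,  1.97286334e-05]), 'eef_pos': array([ 0.19489996, -0.54096282,  0.23127036]), 'eef_rot': array([-2.43704945e-05,  9.85096514e-01,  1.72002490e-01,  7.01779527e-06]), 'wrist_force': array([-0.35708842,  1.05262997, -0.46887623]), 'torque': array([ 0.02819711,  0.0013653 , -0.03488513]), 'grasp_force': 0.0, 'opening': 1.0027962534791235} 0.0187
```

Run:
```python
from h import *
a=cv2.imread("pics/top0.png")[140:300,210:420]; b=cv2.imread("pics/scene0.png")[140:300,230:440]
cv2.imwrite("pics/c0.png",np.vstack([cv2.resize(a,(394,300)),cv2.resize(b,(394,300))]).copy())
z=np.load("top0.npz"); W=z["W"]; p=z["p"]
# handle: dark pts at z .085-.1 near (.508,.2)
m=(abs(W[...,0]-.508)<.04)&(abs(W[...,1]-.2)<.04)&(W[...,2]>.08)&(W[...,2]<.11)
r=cv2.minAreaRect(W[m][:,:2].astype(np.float32)*1000); print("handle",m.sum(),r,np.median(W[m],0),W[m].mean(0),cv2.boxPoints(r))
X=W[m][:,:2];w,v=np.linalg.eigh(np.cov(X.T));print(v[:,1])
# slide extents
m=(W[...,2]>.03)&(W[...,2]<.065)&(W[...,0]>.4)&(W[...,0]<.65)&(W[...,1]>.1)&(W[...,1]<.45)
n,l,s,c=cv2.connectedComponentsWithStats(m.astype(np.uint8)); m=l==1+np.argmax(s[1:,4])
r=cv2.minAreaRect(W[m][:,:2].astype(np.float32)*1000); print("slide",m.sum(),r,cv2.boxPoints(r))
c=m&(abs(W[...,2]-.0555)<.004)
r=cv2.minAreaRect(W[c][:,:2].astype(np.float32)*1000); print("carr",c.sum(),r,cv2.boxPoints(r))
```

```text
handle 157 ((510.66204833984375, 200.70062255859375), (47.12541198730469, 14.090859413146973), 60.261199951171875) [0.51033041 0.20048037 0.09603774] [0.50990718 0.20080963 0.09544144] [[492.85632 183.73608]
 [505.09134 176.74637]
 [528.4678  217.66516]
 [516.2328  224.65488]]
[0.5041243  0.86363111]
slide 2994 ((526.6380615234375, 253.38522338867188), (261.6944885253906, 87.67569732666016), 73.68567657470703) [[447.80948 140.12086]
 [531.95496 115.49219]
 [605.4667  366.6496 ]
 [521.32117 391.27826]]
carr 1023 ((525.7715454101562, 253.95004272460938), (211.09214782714844, 82.87883758544922), 74.82234191894531) [[458.14426 162.93492]
 [538.1322  141.23619]
 [593.3988  344.96515]
 [513.4109  366.66388]]
```

View pics/c0.png

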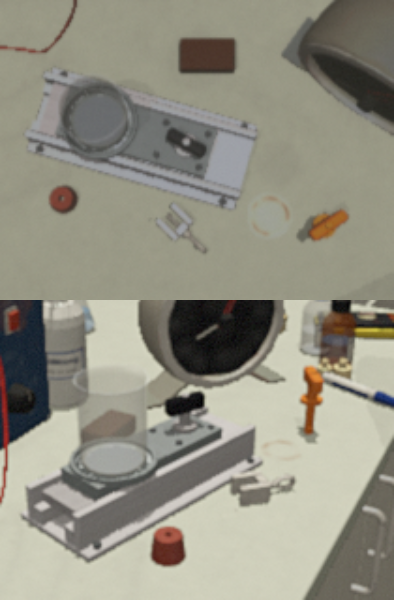

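Top crop: slide with the beaker at upper left, pin at crop (185,142), orange look-alike at lower right, and a big clock-like object at upper right. I'll check the clock's extents and cross-check the handle from the scene camera.

Run:
```python
from h import *
for n in("top0","scene0"):
    W=np.load(n+".npz")["W"]
    m=(W[...,2]>.11)&(W[...,0]>.25)&(W[...,0]<.8)&(W[...,1]>-.6)&(W[...,1]<.26)
    k,l,s,c=cv2.connectedComponentsWithStats(m.astype(np.uint8))
    for i in range(1,k):
        if s[i,4]>60: print(n,s[i,4],np.percentile(W[l==i],[1,50,99],axis=0).round(3).tolist())
    m=(abs(W[...,0]-.51)<.04)&(abs(W[...,1]-.2)<.035)&(W[...,2]>.09)&(W[...,2]<.11)
    Q=W[m]; print("h",m.sum(),Q.mean(0),Q.min(0),Q.max(0),cv2.minAreaRect(Q[:,:2].astype(np.float32)*1000))
```

```text
top0 2103 [[0.793, 0.166, 0.258], [0.799, 0.215, 0.349], [0.8, 0.259, 0.406]]
top0 2505 [[0.707, 0.177, 0.114], [0.739, 0.218, 0.199], [0.799, 0.258, 0.21]]
top0 885 [[0.713, 0.07, 0.112], [0.734, 0.105, 0.141], [0.762, 0.151, 0.212]]
top0 4236 [[0.506, -0.103, 0.114], [0.583, -0.019, 0.196], [0.656, 0.068, 0.24]]
top0 80 [[0.54, -0.009, 0.111], [0.549, 0.002, 0.121], [0.56, 0.012, 0.125]]
top0 11832 [[0.253, -0.067, 0.303], [0.289, 0.016, 0.548], [0.299, 0.098, 0.683]]
h 147 [0.51041884 0.20096023 0.096145  ] [0.49586576 0.17958129 0.09012775] [0.52586627 0.2234152  0.10078981] ((510.677978515625, 200.6053009033203), (47.02729797363281, 14.035337448120117), 61.90304946899414)
scene0 2319 [[0.25, 0.041, 0.254], [0.266, 0.091, 0.359], [0.29, 0.105, 0.446]]
scene0 390 [[0.793, 0.167, 0.38], [0.797, 0.216, 0.391], [0.8, 0.259, 0.401]]
scene0 162 [[0.797, 0.187, 0.255], [0.799, 0.204, 0.273], [0.8, 0.225, 0.307]]
scene0 2923 [[0.507, -0.074, 0.111], [0.578, 0.005, 0.158], [0.657, 0.073, 0.226]]
scene0 1948 [[0.705, 0.092, 0.111], [0.715, 0.206, 0.164], [0.795, 0.259, 0.207]]
h 93 [0.51111441 0.20615625 0.09316892] [0.49549892 0.18295277 0.09012123] [0.52924029 0.22771172 0.09651697] ((511.5691833496094, 203.83009338378906), (46.65325927734375, 16.094514846801758), 59.0092887878418)
```

Run:
```python
from h import *
a=cv2.imread("pics/top0.png"); b=cv2.imread("pics/scene0.png")
cv2.imwrite("pics/c1.png",cv2.resize(np.vstack([a,b]),(480,600),interpolation=cv2.INTER_AREA))
W=np.load("top0.npz")["W"]
m=(W[...,2]>.25)&(W[...,0]<.7); k,l,s,c=cv2.connectedComponentsWithStats(m.astype(np.uint8))
for i in range(1,k):
    if s[i,4]>60: print(s[i],np.percentile(W[l==i],[1,50,99],axis=0).round(3).tolist())
```

```text
[  0 161  28  10  86] [[0.577, 0.695, 0.25], [0.581, 0.703, 0.269], [0.584, 0.715, 0.293]]
[  374   333   266    67 12778] [[0.23, -0.067, 0.304], [0.288, 0.022, 0.535], [0.299, 0.101, 0.682]]
```

View pics/c1.png

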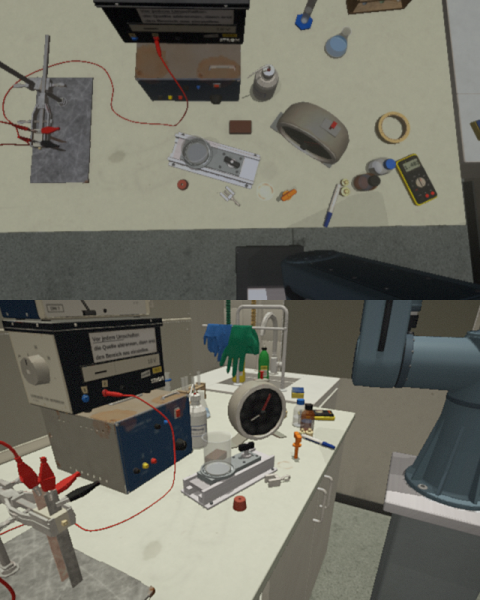

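Request:
apply_moves([
  {"jaw": 1,"offset": [0,0,-20],"rot": [0,0,-10.1]},
  {"jaw": 1,"offset": [0,0,-25],"rot": [0,0,-10.1]},
  {"jaw": 1,"offset": [0,0,-25],"rot": [0,0,-10.1]},
  {"jaw": 1,"offset": [0,0,-25],"rot": [0,0,-10.1]},
  {"jaw": 1,"offset": [0,0,0],"rot": [0,0,0]},
])

```text
time_s: 1.52
eef_pos: [0.1951, -0.5421, 0.3286]
eef_rot: [0.002, 0.865, 0.501, -0.001]
wrist_force: [0.2, 0.0, -0.2]
opening: 1.0
grasp_force: 0.0
```

```bash
cat >> h.py <<'E'
from scipy.spatial.transform import Rotation as Ro
def st(tgt=None):
    o=ctrl.get_obs(); q=o["eef_rot"]; R=Ro.from_quat([q[1],q[2],q[3],q[0]]).as_matrix()
    print("t",o["time_s"],"p",(o["eef_pos"]*1000).round(1),"yaw",np.degrees(np.arctan2(R[1,0],R[0,0])).round(1),"tilt",R[:,2].round(3),"F",o["wrist_force"].round(1),"q",o["q"].round(2),o["opening"].round(3),o["grasp_force"])
    if tgt is not None: print("tool mm",(R.T@(np.array(tgt)-o["eef_pos"])*1000).round(1))
    return R,o
E
python3 -c "
from h import *
R,o=st([.5107,.2007,.33]); print((R.T@np.array([.281,.96,0])).round(3))"
```

```text
Traceback (most recent call last):
  File "h.py", line 11, in st
    print("t",o["time_s"],"p",(o["eef_pos"]*1000).round(1),"yaw",np.degrees(np.arctan2(R[1,0],R[0,0])).round(1),"tilt",R[:,2].round(3),"F",o["wrist_force"].round(1),"q",o["q"].round(2),o["opening"].round(3),o["grasp_force"])
                                                                                                                                                                                         ^^^^^^^^^^^^^^^^^^
AttributeError: 'float' object has no attribute 'round'
```

Request:
apply_moves([
  {"jaw": 1,"offset": [60,-7,0],"rot": [0,0,0]},
  {"jaw": 1,"offset": [60,-7,0],"rot": [0,0,0]},
  {"jaw": 1,"offset": [60,-7,0],"rot": [0,0,0]},
  {"jaw": 1,"offset": [60,-7,0],"rot": [0,0,0]},
  {"jaw": 1,"offset": [60,-7,0],"rot": [0,0,0]},
])

```text
time_s: 2.15
eef_pos: [0.3137, -0.261, 0.3249]
eef_rot: [-0.001, 0.866, 0.499, 0.0]
wrist_force: [1.1, -0.5, -0.1]
opening: 0.998
grasp_force: 0.0
```

Request:
apply_moves([
  {"jaw": 1,"offset": [60,-7,0],"rot": [0,0,0]},
  {"jaw": 1,"offset": [60,-7,0],"rot": [0,0,0]},
  {"jaw": 1,"offset": [60,-7,0],"rot": [0,0,0]},
  {"jaw": 1,"offset": [60,-7,0],"rot": [0,0,0]},
  {"jaw": 1,"offset": [60,-7,0],"rot": [0,0,0]},
])

```text
time_s: 2.78
eef_pos: [0.4322, 0.0166, 0.3251]
eef_rot: [-0.0, 0.866, 0.5, -0.0]
wrist_force: [1.0, 0.0, 0.7]
opening: 1.0
grasp_force: 0.0
```

```bash
sed -i 's/o\["opening"\].round(3)/round(o["opening"],3)/' h.py
python3 -c "
from h import *
R,o=st([.5107,.2007,.33]); print((R.T@np.array([.281,.96,0])).round(3))"
```

```text
t 2.775 p [432.2  16.6 325.1] yaw 60.0 tilt [-0.001  0.    -1.   ] F [1.  0.  0.7] q [-0.24 -0.22  1.81 -0.    1.55  0.29] 1.0 0.0
tool mm [198.6 -24.2  -5. ]
[ 0.972 -0.237 -0.   ]
```

Request:
apply_moves([
  {"jaw": 1,"offset": [60,-7.3,0],"rot": [0,0,0]},
  {"jaw": 1,"offset": [60,-7.3,40],"rot": [0,0,0]},
  {"jaw": 1,"offset": [50,-6,60],"rot": [0,0,0]},
  {"jaw": 1,"offset": [28,-3.6,60],"rot": [0,0,0]},
  {"jaw": 0.5,"offset": [0,0,25],"rot": [0,0,0]},
])

```text
time_s: 3.4
eef_pos: [0.4987, 0.1812, 0.1569]
eef_rot: [-0.002, 0.866, 0.501, -0.003]
wrist_force: [-0.2, -0.1, -0.1]
opening: 0.82
grasp_force: 0.0
```

```bash
python3 -c "
from h import *
R,o=st([.5107,.2007,.068])
p,d,K,T=cam('top'); cv2.imwrite('pics/t1.png',cv2.resize(p[140:300,210:420,::-1],(788,600)))
st([.5107,.2007,.068])"
```

```text
t 3.4 p [498.7 181.2 156.9] yaw 60.1 tilt [-0.007 -0.001 -1.   ] F [-0.2 -0.1 -0.1] q [0.12 0.17 1.78 0.   1.2  0.65] 0.82 0.0
tool mm [23.2  1.2 88.8]
t 3.45 p [497.3 180.2 154.7] yaw 60.1 tilt [-0.011 -0.001 -1.   ] F [-1.8 -0.3 -2. ] q [ 0.12  0.17  1.78 -0.    1.2   0.65] 0.734 0.0
tool mm [25.   2.1 86.5]
```

View pics/t1.png

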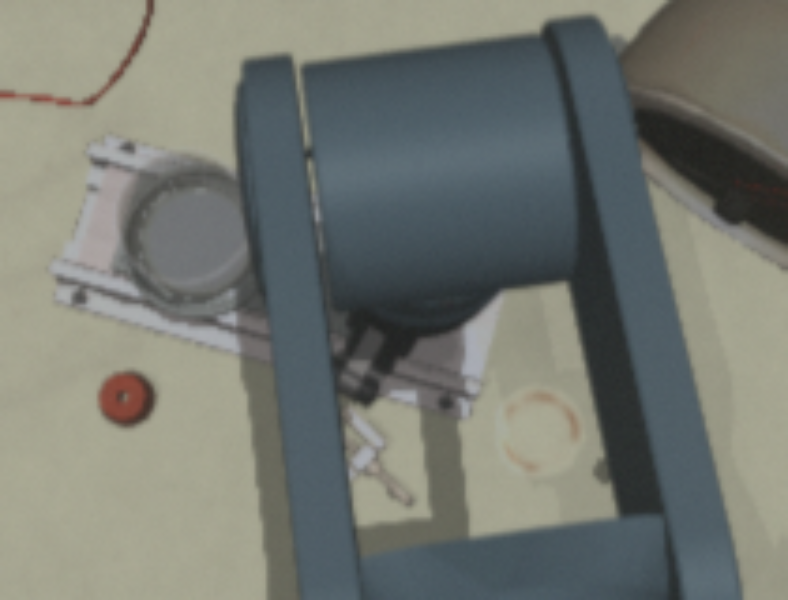

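The top view shows the wrist yoke above the pin (crop 300–600, 20–300), close to the beaker side; I'll check its lowest height near the beaker before going down.

```bash
python3 -c "
from h import *
p,d,K,T=cam('scene'); W=cloud(d,K,T); cv2.imwrite('pics/s1.png',cv2.resize(p[60:260,200:460,::-1],(780,600)))
for r in (.04,.05,.06,.07,.09):
  m=(np.hypot(W[...,0]-.539,W[...,1]-.302)<r)&(W[...,2]>.16)&(W[...,2]<.6); print(r,m.sum(),np.percentile(W[m][:,2],[1,10,50]) if m.sum() else 0)
st([.5107,.2007,.068])"
```

```text
0.04 0 0
0.05 0 0
0.06 30 [0.43727015 0.43961471 0.44270332]
0.07 155 [0.42963089 0.43256371 0.43981346]
0.09 1058 [0.28748583 0.31661877 0.40155597]
t 3.5 p [498.1 179.9 157.2] yaw 60.1 tilt [-0.009 -0.001 -1.   ] F [-0.7  1.   0.2] q [ 0.12  0.17  1.78 -0.    1.2   0.64] 0.65 0.0
tool mm [24.9  1.2 89.1]
```

View pics/s1.png

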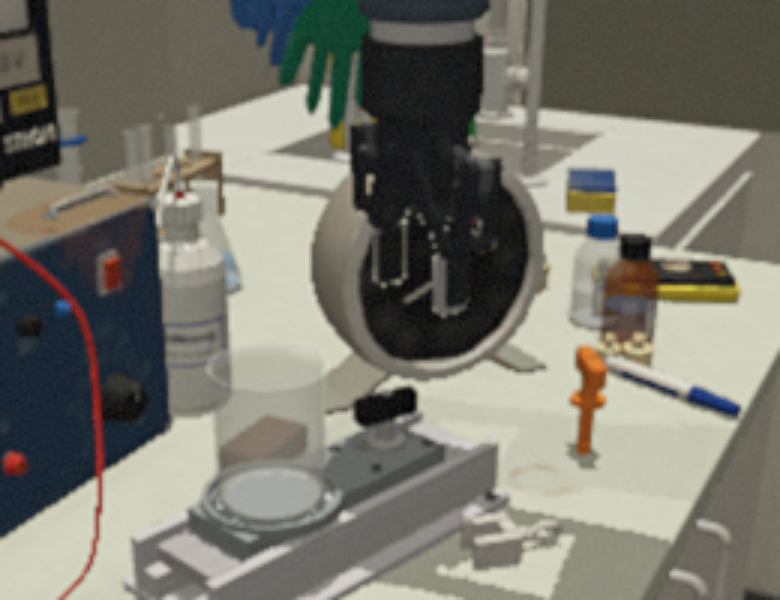

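The gripper hangs well clear of the beaker, with the pin just ahead and below it at (385,405). Continuing the approach.

Request:
apply_moves([
  {"jaw": 0.5,"offset": [12.5,0.6,0],"rot": [-0.4,0.3,0]},
  {"jaw": 0.5,"offset": [12.5,0.6,10],"rot": [0,0,0]},
  {"jaw": 0.5,"offset": [0,0,20],"rot": [0,0,0]},
  {"jaw": 0.5,"offset": [0,0,20],"rot": [0,0,0]},
  {"jaw": 0.5,"offset": [0,0,0],"rot": [0,0,0]},
])

```text
time_s: 4.12
eef_pos: [0.5152, 0.2012, 0.1116]
eef_rot: [0.001, 0.865, 0.501, 0.003]
wrist_force: [0.3, 0.1, 0.7]
opening: 0.501
grasp_force: 0.0
```

```bash
python3 -c "
from h import *
st([.5107,.2007,.068])"
```

```text
t 4.125 p [515.2 201.2 111.6] yaw 60.2 tilt [ 0.007  0.001 -1.   ] F [0.3 0.1 0.7] q [ 0.16  0.27  1.77 -0.    1.1   0.68] 0.501 0.0
tool mm [-2.9 -3.9 43.6]
```

Request:
apply_moves([
  {"jaw": 0.5,"offset": [-2.9,-3.9,0],"rot": [0.4,-0.3,0]},
  {"jaw": 0.5,"offset": [0,0,10],"rot": [0,0,0]},
  {"jaw": 0.5,"offset": [0,0,0],"rot": [0,0,0]},
  {"jaw": 0.5,"offset": [0,0,0],"rot": [0,0,0]},
  {"jaw": 0.5,"offset": [0,0,0],"rot": [0,0,0]},
])

```text
time_s: 4.75
eef_pos: [0.5111, 0.2005, 0.1027]
eef_rot: [0.0, 0.865, 0.502, 0.0]
wrist_force: [0.3, -0.0, 0.0]
opening: 0.504
grasp_force: 0.0
```

```bash
python3 -c "
from h import *
st([.5107,.2007,.068])
p,d,K,T=cam('scene'); W=cloud(d,K,T)
m=(abs(W[...,0]-.51)<.04)&(abs(W[...,1]-.2)<.04)&(W[...,2]>.07)&(W[...,2]<.2)
cv2.imwrite('pics/s2.png',cv2.resize(p[140:240,270:400,::-1],(780,600),interpolation=cv2.INTER_CUBIC))
st()
"
```

```text
t 4.75 p [511.1 200.5 102.7] yaw 60.2 tilt [ 0.  0. -1.] F [ 0.3 -0.   0. ] q [0.16 0.28 1.78 0.   1.09 0.68] 0.504 0.0
tool mm [ 0.  -0.4 34.7]
t 4.8 p [511.  200.5 102.6] yaw 60.2 tilt [ 0.  0. -1.] F [ 0.1 -0.1  0.3] q [0.16 0.28 1.78 0.   1.09 0.68] 0.503 0.0
```

View pics/s2.png

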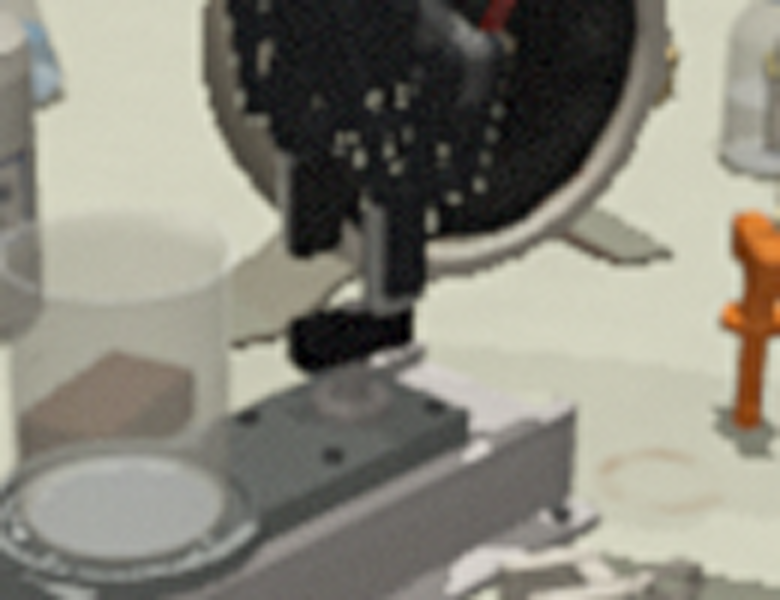

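The fingers (315,200 and 395,250) straddle the T bar at (350,335). Descending now, then closing.

Request:
apply_moves([
  {"jaw": 0.5,"offset": [0,0,12],"rot": [0,0,0]},
  {"jaw": 0.5,"offset": [0,0,12],"rot": [0,0,0]},
  {"jaw": 0.5,"offset": [0,0,10],"rot": [0,0,0]},
  {"jaw": 0.5,"offset": [0,0,0],"rot": [0,0,0]},
  {"jaw": 0.3,"offset": [0,0,0],"rot": [0,0,0]},
])

```text
time_s: 5.42
eef_pos: [0.511, 0.2005, 0.0684]
eef_rot: [-0.0, 0.865, 0.502, 0.0]
wrist_force: [-0.1, 0.1, 0.1]
opening: 0.312
grasp_force: 0.0
```

Request:
apply_moves([
  {"jaw": 0.24,"offset": [0,0,0],"rot": [0,0,0]},
  {"jaw": 0.2,"offset": [0,0,0],"rot": [0,0,0]},
  {"jaw": 0.17,"offset": [0,0,0],"rot": [0,0,0]},
  {"jaw": 0.14,"offset": [0,0,0],"rot": [0,0,0]},
  {"jaw": 0.12,"offset": [0,0,0],"rot": [0,0,0]},
])

```text
time_s: 6.05
eef_pos: [0.511, 0.2005, 0.0688]
eef_rot: [0.0, 0.865, 0.502, 0.0]
wrist_force: [-2.2, -0.2, 3.9]
opening: 0.156
grasp_force: 58.8
```

Request:
apply_moves([
  {"jaw": 0.1,"offset": [0,0,-2],"rot": [0,0,0]},
  {"jaw": 0.1,"offset": [0,0,-2],"rot": [0,0,0]},
  {"jaw": 0.1,"offset": [0,0,-3],"rot": [0,0,0]},
  {"jaw": 0.1,"offset": [0,0,-4],"rot": [0,0,0]},
  {"jaw": 0.1,"offset": [0,0,-4],"rot": [0,0,0]},
])

```text
time_s: 6.68
eef_pos: [0.5107, 0.2004, 0.0836]
eef_rot: [-0.0, 0.865, 0.502, -0.0]
wrist_force: [0.5, 1.0, -4.2]
opening: 0.156
grasp_force: 59.1
```

Request:
apply_moves([
  {"jaw": 0.1,"offset": [0,0,-4],"rot": [0,0,0]},
  {"jaw": 0.1,"offset": [0,0,-5],"rot": [0,0,0]},
  {"jaw": 0.1,"offset": [0,0,-5],"rot": [0,0,0]},
  {"jaw": 0.1,"offset": [0,0,0],"rot": [0,0,0]},
  {"jaw": 0.1,"offset": [0,0,0],"rot": [0,0,0]},
])

```text
time_s: 7.3
eef_pos: [0.5112, 0.2005, 0.0979]
eef_rot: [0.0, 0.865, 0.502, 0.0]
wrist_force: [-1.1, 0.2, 1.1]
opening: 0.154
grasp_force: 59.7
```

```bash
python3 -c "
from h import *
R,o=st(); p,d,K,T=cam('scene'); W=cloud(d,K,T)
cv2.imwrite('pics/s3.png',cv2.resize(p[140:240,270:400,::-1],(780,600),interpolation=cv2.INTER_CUBIC))
print((R.T@np.array([.281,.96,0])).round(3))
"
```

```text
t 7.3 p [511.2 200.5  97.9] yaw 60.2 tilt [ 0.001  0.    -1.   ] F [-1.1  0.2  1.1] q [ 0.16  0.28  1.78 -0.    1.08  0.68] 0.154 59.690115451812744
[ 0.973 -0.233  0.   ]
```

View pics/s3.png

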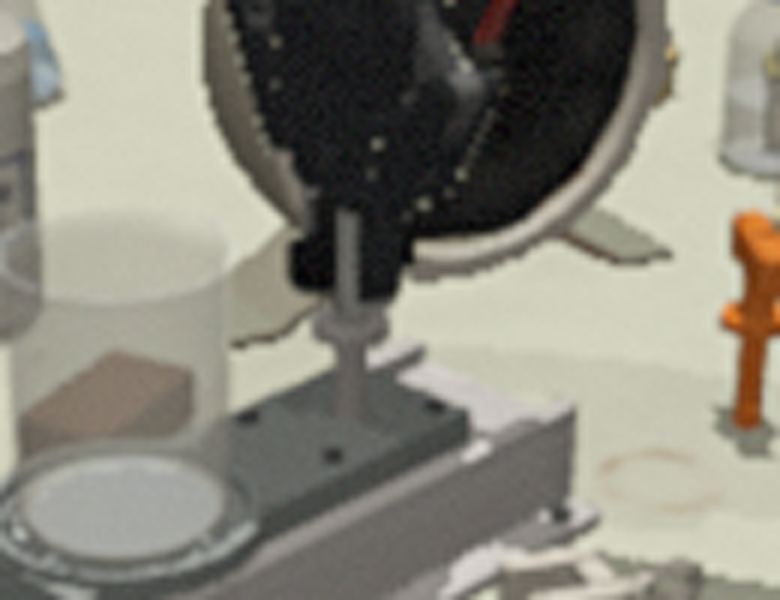

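Pin is drawn up (collar at (345,325), well off the carriage). Dragging the carriage along.

Request:
apply_moves([
  {"jaw": 0.1,"offset": [1.95,-0.47,0],"rot": [0,0,0]},
  {"jaw": 0.1,"offset": [3.9,-0.93,0],"rot": [0,0,0]},
  {"jaw": 0.1,"offset": [3.9,-0.93,0],"rot": [0,0,0]},
  {"jaw": 0.1,"offset": [3.9,-0.93,0],"rot": [0,0,0]},
  {"jaw": 0.1,"offset": [3.9,-0.93,0],"rot": [0,0,0]},
])

```text
time_s: 7.98
eef_pos: [0.5161, 0.218, 0.0973]
eef_rot: [0.0, 0.865, 0.502, 0.0]
wrist_force: [0.3, -2.3, -1.1]
opening: 0.156
grasp_force: 59.5
```

```bash
cat >> h.py <<'E'
def sl():
    R,o=st(); u=np.array([.281,.96,0]); v=np.array([.96,-.281,0]); e=o["eef_pos"]-[.5112,.2005,.0688]; F=o["wrist_force"]
    print("along",(e@u*1000).round(1),"lat",(e@v*1000).round(2),"up",(e[2]*1000).round(2),"F along/lat/up",(F@u).round(1),(F@v).round(1),F[2].round(1),"torque",o["torque"].round(2))
E
python3 -c "
from h import *
sl()"
```

```text
t 7.975 p [516.1 218.   97.3] yaw 60.2 tilt [ 0. -0. -1.] F [ 0.3 -2.3 -1.1] q [ 0.19  0.31  1.75 -0.    1.09  0.71] 0.156 59.49034094810486
along 18.1 lat -0.19 up 28.5 F along/lat/up -2.1 0.9 -1.1 torque [-0.61 -0.13  0.02]
```

Request:
apply_moves([
  {"jaw": 0.1,"offset": [4.9,-1.17,0],"rot": [0,0,0]},
  {"jaw": 0.1,"offset": [4.9,-1.17,0],"rot": [0,0,0]},
  {"jaw": 0.1,"offset": [4.9,-1.17,0],"rot": [0,0,0]},
  {"jaw": 0.1,"offset": [4.9,-1.17,0],"rot": [0,0,0]},
  {"jaw": 0.1,"offset": [4.9,-1.17,0],"rot": [0,0,0]},
])

```text
time_s: 8.6
eef_pos: [0.5232, 0.2422, 0.0974]
eef_rot: [0.0, 0.865, 0.502, 0.0]
wrist_force: [2.0, -3.8, -2.2]
opening: 0.155
grasp_force: 59.3
```

```bash
python3 -c "
from h import *
sl()"
```

```text
t 8.6 p [523.2 242.2  97.4] yaw 60.2 tilt [ 0. -0. -1.] F [ 2.  -3.8 -2.2] q [ 0.23  0.34  1.71 -0.    1.1   0.75] 0.155 59.34470057487488
along 43.4 lat -0.16 up 28.6 F along/lat/up -3.1 3.0 -2.2 torque [-0.65 -0.39  0.02]
```

Request:
apply_moves([
  {"jaw": 0.1,"offset": [4.9,-1.1,0],"rot": [0,0,0]},
  {"jaw": 0.1,"offset": [4.9,-1.1,0],"rot": [0,0,0]},
  {"jaw": 0.1,"offset": [4.9,-1.1,0],"rot": [0,0,0]},
  {"jaw": 0.1,"offset": [4.9,-1.1,0],"rot": [0,0,0]},
  {"jaw": 0.1,"offset": [4,-0.9,0],"rot": [0,0,0]},
])

```text
time_s: 9.22
eef_pos: [0.5302, 0.2653, 0.0974]
eef_rot: [-0.0, 0.865, 0.502, -0.0]
wrist_force: [1.9, -4.1, -2.2]
opening: 0.151
grasp_force: 59.4
```

```bash
python3 -c "
from h import *
sl()"
```

```text
t 9.225 p [530.2 265.3  97.4] yaw 60.2 tilt [-0.  0. -1.] F [ 1.9 -4.1 -2.2] q [0.26 0.37 1.66 0.   1.11 0.78] 0.151 59.35204803943634
along 67.6 lat 0.05 up 28.58 F along/lat/up -3.4 2.9 -2.2 torque [-0.61 -0.36  0.02]
```

Request:
apply_moves([
  {"jaw": 0.1,"offset": [3.0,-0.6,0],"rot": [0,0,0]},
  {"jaw": 0.1,"offset": [2.0,-0.4,0],"rot": [0,0,0]},
  {"jaw": 0.1,"offset": [0,0,2],"rot": [0,0,0]},
  {"jaw": 0.1,"offset": [0,0,1],"rot": [0,0,0]},
  {"jaw": 0.1,"offset": [0,0,0.4],"rot": [0,0,0]},
])

```text
time_s: 9.85
eef_pos: [0.5317, 0.27, 0.094]
eef_rot: [-0.0, 0.865, 0.502, 0.0]
wrist_force: [0.5, -0.8, -0.0]
opening: 0.151
grasp_force: 59.7
```

```bash
python3 -c "
from h import *
sl()"
```

```text
t 9.85 p [531.7 270.   94. ] yaw 60.2 tilt [-0.  0. -1.] F [ 0.5 -0.8 -0. ] q [0.27 0.38 1.65 0.   1.11 0.79] 0.151 59.69670832157135
along 72.5 lat 0.13 up 25.18 F along/lat/up -0.6 0.7 -0.0 torque [-0.14 -0.07  0.04]
```

Request:
apply_moves([
  {"jaw": 0.1,"offset": [0,0,0.3],"rot": [0,0,0]},
  {"jaw": 0.1,"offset": [0,0,0.3],"rot": [0,0,0]},
  {"jaw": 0.1,"offset": [0,0,0.2],"rot": [0,0,0]},
  {"jaw": 0.1,"offset": [0,0,0],"rot": [0,0,0]},
  {"jaw": 0.1,"offset": [0,0,0],"rot": [0,0,0]},
])

```text
time_s: 10.48
eef_pos: [0.5317, 0.2699, 0.0932]
eef_rot: [-0.0, 0.865, 0.502, -0.0]
wrist_force: [0.3, 0.7, -0.0]
opening: 0.151
grasp_force: 59.7
```

```bash
python3 -c "
from h import *
sl()"
```

```text
t 10.475 p [531.7 269.9  93.2] yaw 60.2 tilt [-0.  0. -1.] F [ 0.3  0.7 -0. ] q [0.27 0.38 1.66 0.   1.1  0.79] 0.151 59.693942070007324
along 72.4 lat 0.16 up 24.36 F along/lat/up 0.8 0.0 -0.0 torque [-0.01 -0.03 -0.02]
```

Request:
apply_moves([
  {"jaw": 0.1,"offset": [0,0,0.3],"rot": [0,0,0]},
  {"jaw": 0.1,"offset": [0,0,0.3],"rot": [0,0,0]},
  {"jaw": 0.1,"offset": [0,0,0.3],"rot": [0,0,0]},
  {"jaw": 0.1,"offset": [0,0,0],"rot": [0,0,0]},
  {"jaw": 0.1,"offset": [0,0,0],"rot": [0,0,0]},
])

```text
time_s: 11.1
eef_pos: [0.5319, 0.27, 0.0931]
eef_rot: [0.0, 0.865, 0.502, 0.0]
wrist_force: [-2.0, -0.4, 6.0]
opening: 0.149
grasp_force: 60.7
```

```bash
python3 -c "
from h import *
sl()"
```

```text
t 11.1 p [531.9 270.   93.1] yaw 60.2 tilt [ 0.  0. -1.] F [-2.  -0.4  6. ] q [0.27 0.38 1.65 0.   1.1  0.79] 0.149 60.72993814945221
along 72.5 lat 0.38 up 24.3 F along/lat/up -0.9 -1.8 6.0 torque [-0.15  0.53  0.03]
```

Request:
apply_moves([
  {"jaw": 0.1,"offset": [0.8,-0.18,0],"rot": [0,0,0]},
  {"jaw": 0.1,"offset": [0.8,-0.18,0],"rot": [0,0,0]},
  {"jaw": 0.1,"offset": [0.8,-0.18,0],"rot": [0,0,0]},
  {"jaw": 0.1,"offset": [0.8,-0.18,0],"rot": [0,0,0]},
  {"jaw": 0.1,"offset": [0.8,-0.18,0],"rot": [0,0,0]},
])

```text
time_s: 11.72
eef_pos: [0.5328, 0.2724, 0.0931]
eef_rot: [0.001, 0.865, 0.502, -0.001]
wrist_force: [-3.6, -6.5, 9.0]
opening: 0.152
grasp_force: 61.1
```

```bash
python3 -c "
from h import *
sl()"
```

```text
t 11.725 p [532.8 272.4  93.1] yaw 60.2 tilt [-0.001 -0.003 -1.   ] F [-3.6 -6.5  9. ] q [ 0.28  0.39  1.65 -0.    1.11  0.8 ] 0.152 61.06942534446716
along 75.1 lat 0.55 up 24.28 F along/lat/up -7.3 -1.7 9.0 torque [-1.47  0.84  0.01]
```

Request:
apply_moves([
  {"jaw": 0.1,"offset": [0.8,-0.22,-0.2],"rot": [0,0,0]},
  {"jaw": 0.1,"offset": [0.8,-0.22,0],"rot": [0,0,0]},
  {"jaw": 0.1,"offset": [0.8,-0.22,0],"rot": [0,0,0]},
  {"jaw": 0.1,"offset": [0.8,-0.22,0],"rot": [0,0,0]},
  {"jaw": 0.1,"offset": [0.8,-0.22,0],"rot": [0,0,0]},
])

```text
time_s: 12.35
eef_pos: [0.5339, 0.2764, 0.0931]
eef_rot: [0.001, 0.865, 0.502, -0.001]
wrist_force: [-3.5, -6.4, 8.0]
opening: 0.15
grasp_force: 60.8
```

```bash
python3 -c "
from h import *
sl()"
```

```text
t 12.35 p [533.9 276.4  93.1] yaw 60.2 tilt [-0.001 -0.003 -1.   ] F [-3.5 -6.4  8. ] q [ 0.28  0.39  1.64 -0.    1.11  0.8 ] 0.15 60.783090591430664
along 79.3 lat 0.5 up 24.29 F along/lat/up -7.1 -1.5 8.0 torque [-1.39  0.62  0.04]
```

Steady sliding; continuing the feel.

Request:
apply_moves([
  {"jaw": 0.1,"offset": [0.8,-0.22,0],"rot": [0,0,0]},
  {"jaw": 0.1,"offset": [0.8,-0.22,0],"rot": [0,0,0]},
  {"jaw": 0.1,"offset": [0.8,-0.22,0],"rot": [0,0,0]},
  {"jaw": 0.1,"offset": [0.8,-0.22,0],"rot": [0,0,0]},
  {"jaw": 0.1,"offset": [0.8,-0.22,0],"rot": [0,0,0]},
])

```text
time_s: 12.98
eef_pos: [0.5352, 0.2808, 0.093]
eef_rot: [0.001, 0.865, 0.502, -0.0]
wrist_force: [-1.7, -5.1, 4.8]
opening: 0.152
grasp_force: 60.4
```

```bash
python3 -c "
from h import *
sl()"
```

```text
t 12.975 p [535.2 280.8  93. ] yaw 60.2 tilt [ 0.    -0.002 -1.   ] F [-1.7 -5.1  4.8] q [ 0.29  0.4   1.63 -0.    1.11  0.81] 0.152 60.41819930076599
along 83.9 lat 0.46 up 24.23 F along/lat/up -5.4 -0.2 4.8 torque [-0.99  0.37  0.02]
```

Request:
apply_moves([
  {"jaw": 0.1,"offset": [0.8,-0.2,0.1],"rot": [0,0,0]},
  {"jaw": 0.1,"offset": [0.8,-0.2,0.1],"rot": [0,0,0]},
  {"jaw": 0.1,"offset": [0.8,-0.2,0],"rot": [0,0,0]},
  {"jaw": 0.1,"offset": [0.8,-0.2,0],"rot": [0,0,0]},
  {"jaw": 0.1,"offset": [0.8,-0.2,0],"rot": [0,0,0]},
])

```text
time_s: 13.6
eef_pos: [0.5363, 0.2857, 0.0921]
eef_rot: [0.0, 0.865, 0.502, 0.0]
wrist_force: [1.6, -2.1, -0.4]
opening: 0.151
grasp_force: 59.7
```

```bash
python3 -c "
from h import *
sl()"
```

```text
t 13.6 p [536.3 285.7  92.1] yaw 60.2 tilt [ 0. -0. -1.] F [ 1.6 -2.1 -0.4] q [ 0.29  0.41  1.62 -0.    1.11  0.81] 0.151 59.72655415534973
along 88.8 lat 0.21 up 23.34 F along/lat/up -1.6 2.2 -0.4 torque [-0.53 -0.23 -0.04]
```

Request:
apply_moves([
  {"jaw": 0.1,"offset": [0,0,0.4],"rot": [0,0,0]},
  {"jaw": 0.1,"offset": [0,0,0.4],"rot": [0,0,0]},
  {"jaw": 0.1,"offset": [0,0,0.3],"rot": [0,0,0]},
  {"jaw": 0.1,"offset": [0,0,0],"rot": [0,0,0]},
  {"jaw": 0.1,"offset": [0,0,0],"rot": [0,0,0]},
])

```text
time_s: 14.22
eef_pos: [0.5361, 0.2858, 0.0911]
eef_rot: [0.0, 0.865, 0.502, 0.0]
wrist_force: [1.7, -2.8, 0.6]
opening: 0.147
grasp_force: 59.7
```

```bash
python3 -c "
from h import *
sl()"
```

```text
t 14.225 p [536.1 285.8  91.1] yaw 60.2 tilt [ 0. -0. -1.] F [ 1.7 -2.8  0.6] q [ 0.29  0.41  1.63 -0.    1.11  0.81] 0.147 59.67331945896149
along 88.9 lat -0.01 up 22.32 F along/lat/up -2.2 2.4 0.6 torque [-0.49 -0.33  0.03]
```

It's in the hole (no resistance, 1.4 mm below recess level). Pushing down gently.

Request:
apply_moves([
  {"jaw": 0.1,"offset": [0,0,1],"rot": [0,0,0]},
  {"jaw": 0.1,"offset": [0,0,1],"rot": [0,0,0]},
  {"jaw": 0.1,"offset": [0,0,1],"rot": [0,0,0]},
  {"jaw": 0.1,"offset": [0,0,1],"rot": [0,0,0]},
  {"jaw": 0.1,"offset": [0,0,1],"rot": [0,0,0]},
])

```text
time_s: 14.85
eef_pos: [0.5361, 0.2857, 0.0862]
eef_rot: [0.0, 0.865, 0.502, -0.0]
wrist_force: [1.1, -2.7, 3.3]
opening: 0.149
grasp_force: 59.9
```

```bash
python3 -c "
from h import *
sl()"
```

```text
t 14.85 p [536.1 285.7  86.2] yaw 60.2 tilt [-0. -0. -1.] F [ 1.1 -2.7  3.3] q [ 0.29  0.41  1.63 -0.    1.1   0.81] 0.149 59.88474369049072
along 88.8 lat -0.03 up 17.35 F along/lat/up -2.3 1.9 3.3 torque [-0.62 -0.15 -0.  ]
```

Request:
apply_moves([
  {"jaw": 0.1,"offset": [0,0,1.5],"rot": [0,0,0]},
  {"jaw": 0.1,"offset": [0,0,1.5],"rot": [0,0,0]},
  {"jaw": 0.1,"offset": [0,0,1.5],"rot": [0,0,0]},
  {"jaw": 0.1,"offset": [0,0,1.5],"rot": [0,0,0]},
  {"jaw": 0.1,"offset": [0,0,1],"rot": [0,0,0]},
])

```text
time_s: 15.48
eef_pos: [0.5362, 0.2857, 0.079]
eef_rot: [0.0, 0.865, 0.502, -0.0]
wrist_force: [0.9, -3.3, 2.2]
opening: 0.154
grasp_force: 59.9
```

```bash
python3 -c "
from h import *
sl()"
```

```text
t 15.475 p [536.2 285.7  79. ] yaw 60.2 tilt [-0. -0. -1.] F [ 0.9 -3.3  2.2] q [ 0.29  0.42  1.63 -0.    1.09  0.81] 0.154 59.930904507637024
along 88.8 lat 0.01 up 10.22 F along/lat/up -2.9 1.8 2.2 torque [-0.72 -0.31 -0.04]
```

Request:
apply_moves([
  {"jaw": 0.1,"offset": [0,0,1.5],"rot": [0,0,0]},
  {"jaw": 0.1,"offset": [0,0,1.5],"rot": [0,0,0]},
  {"jaw": 0.1,"offset": [0,0,1.5],"rot": [0,0,0]},
  {"jaw": 0.1,"offset": [0,0,1.5],"rot": [0,0,0]},
  {"jaw": 0.1,"offset": [0,0,1.5],"rot": [0,0,0]},
])

```text
time_s: 16.1
eef_pos: [0.5359, 0.2856, 0.0712]
eef_rot: [-0.0, 0.865, 0.502, -0.0]
wrist_force: [1.5, -4.5, -0.1]
opening: 0.157
grasp_force: 59.6
```

```bash
python3 -c "
from h import *
sl()"
```

```text
t 16.1 p [535.9 285.6  71.2] yaw 60.2 tilt [-0.001 -0.    -1.   ] F [ 1.5 -4.5 -0.1] q [ 0.29  0.43  1.63 -0.    1.07  0.81] 0.157 59.59415674209595
along 88.6 lat -0.23 up 2.37 F along/lat/up -3.9 2.7 -0.1 torque [-0.82 -0.37 -0.03]
```

Request:
apply_moves([
  {"jaw": 0.1,"offset": [0,0,1],"rot": [0,0,0]},
  {"jaw": 0.1,"offset": [0,0,1],"rot": [0,0,0]},
  {"jaw": 0.1,"offset": [0,0,0.8],"rot": [0,0,0]},
  {"jaw": 0.1,"offset": [0,0,0.6],"rot": [0,0,0]},
  {"jaw": 0.1,"offset": [0,0,0.3],"rot": [0,0,0]},
])

```text
time_s: 16.73
eef_pos: [0.5362, 0.2857, 0.0688]
eef_rot: [0.0, 0.865, 0.502, -0.0]
wrist_force: [-1.1, -6.0, 9.3]
opening: 0.153
grasp_force: 60.9
```

```bash
python3 -c "
from h import *
sl()"
```

```text
t 16.725 p [536.2 285.7  68.8] yaw 60.2 tilt [ 0. -0. -1.] F [-1.1 -6.   9.3] q [ 0.29  0.44  1.63 -0.    1.07  0.81] 0.153 60.899741649627686
along 88.9 lat 0.07 up -0.0 F along/lat/up -6.0 0.6 9.3 torque [-1.05  0.31 -0.02]
```

Seated: back at the start's home height with 9 N up. Releasing and retreating.

Request:
apply_moves([
  {"jaw": 0.25,"offset": [0,0,0],"rot": [0,0,0]},
  {"jaw": 0.5,"offset": [0,0,0],"rot": [0,0,0]},
  {"jaw": 0.5,"offset": [0,0,0],"rot": [0,0,0]},
  {"jaw": 0.5,"offset": [0,0,0],"rot": [0,0,0]},
  {"jaw": 0.5,"offset": [0,0,-3],"rot": [0,0,0]},
])

```text
time_s: 17.35
eef_pos: [0.5359, 0.2858, 0.0708]
eef_rot: [-0.0, 0.865, 0.502, -0.0]
wrist_force: [0.1, 0.2, 0.0]
opening: 0.497
grasp_force: 0.0
```

Request:
apply_moves([
  {"jaw": 0.5,"offset": [0,0,-10],"rot": [0,0,0]},
  {"jaw": 0.5,"offset": [0,0,-20],"rot": [0,0,0]},
  {"jaw": 0.5,"offset": [0,0,-30],"rot": [0,0,0]},
  {"jaw": 0.5,"offset": [0,0,-40],"rot": [0,0,0]},
  {"jaw": 0.5,"offset": [0,0,-40],"rot": [0,0,0]},
])

```text
time_s: 17.98
eef_pos: [0.5363, 0.2858, 0.214]
eef_rot: [0.0, 0.865, 0.502, 0.001]
wrist_force: [0.6, 0.5, 0.6]
opening: 0.497
grasp_force: 0.0
```

```bash
python3 -c "
from h import *
st(); p,d,K,T=cam('scene'); W=cloud(d,K,T)
cv2.imwrite('pics/s4.png',cv2.resize(p[140:260,240:396,::-1],(780,600),interpolation=cv2.INTER_CUBIC))
m=(abs(W[...,0]-.536)<.04)&(abs(W[...,1]-.288)<.035)&(W[...,2]>.06)&(W[...,2]<.11)&(p.max(-1)<60)
print(m.sum(),np.percentile(W[m],[2,50,98],axis=0).round(3))
"
```

```text
t 17.975 p [536.3 285.8 214. ] yaw 60.2 tilt [ 0.002  0.001 -1.   ] F [0.6 0.5 0.6] q [0.29 0.27 1.54 0.   1.33 0.81] 0.497 0.0
225 [[0.522 0.272 0.078]
 [0.535 0.294 0.089]
 [0.549 0.31  0.095]]
```

View pics/s4.png

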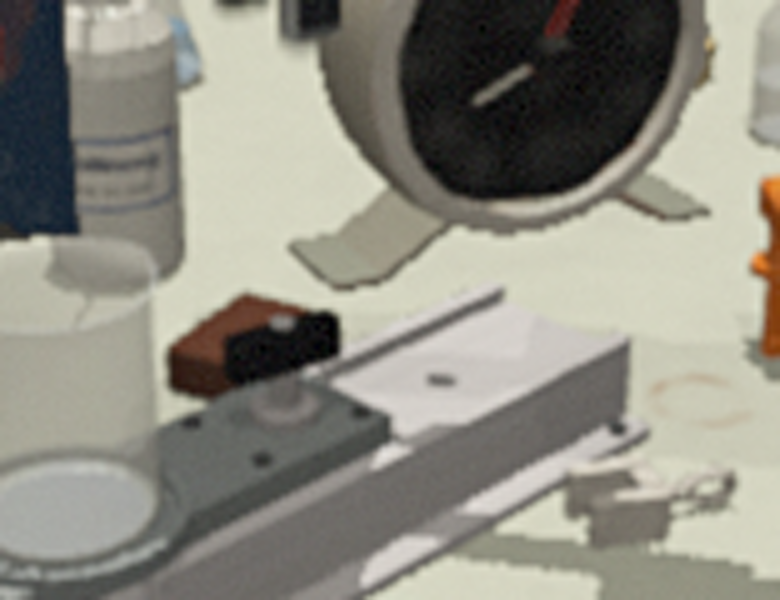

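The collar sits flush on the carriage at (285,405), with the handle top at 95 mm as at the start. The beaker stands in its cradle and the bystanders are undisturbed.

```bash
python3 -c "
from bench import ctrl
print(ctrl.hand_in())"
```

```text
the job is handed in; nothing more can be done
None
```

The job is handed in, with no verdict returned: the pin is seated in the second hole at about 89 mm of travel, with its collar on the carriage, the beaker standing in its cradle and the bystanders seemingly unmoved, at about 18 s.

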